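# Load a stacking pot into the spring-loaded pot dispenser

## Task

Load the small blue pot that stands on the worktop into the spring-loaded dispenser: set it upright on the blue pot already in there, then push the pile down until the new pot's rim snaps under the two orange catches and stays held there when you let go. Leave the small dark bowl alone.

Things in the scene. Friction and masses are not known exactly. Their poses are not given: they have to be found in the camera images.
- blue_pot: The pot to load: a round, empty, blue ceramic stacking pot, loose and upright on the worktop, 0.15 kg. 69 mm across the thick lip (its top 6 mm), 60 to 62 mm across the body, 42 mm high; inside at least 51 mm wide, inside floor 12 mm above the underside. The foot tapers to 37 mm over its lowest 8 mm and nests in a pot below. Origin: centre of the underside; z up.
- dispenser: The fixed dispenser, 123 mm high: round black base, steel drum, 4 thin rods, 2 black pillars at its +y and -y with sprung orange catches. Origin: centre of its underside on the worktop, z up. Catch undersides are 107 mm up, their noses 30.5 mm from the axis; a pot pushed past moves them aside, they snap back over its lip. The +x and -x sides are free for fingers down to the drum, 57 mm up.
- pile_pot: An identical blue pot, loose, already in the dispenser on its sprung platform, underside 62 mm up. Origin as above. The next pot nests 34 mm higher, at about 96 mm, not yet held. Pushed straight down by some 10 N (5 to 14), both sink; the catches snap in when the upper underside is below 65 mm; hard stop at 52 mm. Let go, the pot springs up to 65 mm and is held.
- dark_bowl: Bystander, loose: a dark brown bowl, white inside, 83 mm across, 40 mm high, upright on the worktop. Origin: centre of its underside, z up. To be left where it is.
Not all that is in view belongs to the job. Of the things that look like the dispenser, take the one that is nearest to the robot's base at the start.

How it is judged:
By the outcome, as a careful person would: the job done as asked, in the order asked, and still so for the second after the job is handed in, with the robot touching nothing.
It also fails if it takes over 42 s, if anything falls off the work surface, if the arm or the gripper's body presses on something with over 40 N, if the wrist force passes 120 N, or if a joint passes its speed limit or range.

## Robot

A 7-joint arm with a two-finger parallel gripper is mounted at the origin on a cart in front of the work surface, level with it; the furniture and walls round the work are solid. World frame = base frame: x ahead of the robot, y to its left, z up, the work surface at z = 0. Lengths are in m, angles in degrees, forces in N, time in s.
With the tool pointing down it reaches from about 0.4 to 0.925 m from the base axis. Payload 5.6 kg.
Tool frame: the origin (TCP) lies midway between the tips of the shut fingers; the grasp point (between the pads) lies 19 mm behind it; z points along the fingers, y is the line along which they close (so a half turn about z gives the same grasp; the last joint's range is limited). The gripper opens to 85 mm and grips with 20 to 120 N. Pads are 22 mm wide; open, the fingers measure 114 mm over their backs; the gripper's body (76 mm by 85 mm) begins 54 mm behind the grasp point. The pads swing forward as they close: fully open they stand 13 mm farther back than shut.
Start: joints at [68.067, 26.786, -0.665, 91.828, 0.344, 61.387, -3.226], TCP at [0.217, -0.613, 0.231] pointing down, gripper open.
Joint ranges: [-144.91, 144.91], [-17.63, 115.5], [-89.93, 88.59], [15.96, 139.68], [-74.01, 254.01], [8.47, 105.57], [-167.45, 167.45]. Speed limits (degrees/s): [147.25, 147.25, 180, 180, 180, 180, 180].

## Interface

Orientations are given as [roll, pitch, yaw] about the fixed x, y, z axes, in that order (R = Rz(yaw) Ry(pitch) Rx(roll)).
In Python, from station import * gives the robot as it stands.
- The arm moves only by the shell command python3 -m pendant 'ROWS'. ROWS is JSON, a list of rows, each an object of numbers: "x", "y", "z": the shift along the tool's x, y, z in units of 60 mm (1.0 is 60 mm); "rx", "ry", "rz": the turn, a rotation vector about the tool's x, y, z in units of 6 degrees (1.0 is 6 degrees); "hand": the finger opening in mm, from 0 to 85.4. In form: [{"x": .., "y": .., "z": .., "rx": .., "ry": .., "rz": .., "hand": ..}, ...]. A call has 1 to 12 rows; each row shifts and turns the commanded pose from where the row before left it, along the tool's axes as they then stand; what a row does not reach is not made up. A row lasts 1/8 s, in which the tool goes at most 62.5 mm and 10.7 degrees, less where a joint would pass 70% of its speed; a pose out of reach is approached as far as the arm can. A call is refused whole if a number of a shift passes 1 or a number of a turn 1, either way. A call with a gripper value outside its range is refused whole. The fingers move at their own pace and stop on an object; the grip force is fixed at half the most. Time passes only in rows, so rows that do not move let the fingers close. It gives the time, the measured TCP pose, the force, the opening and the grip force at its end, in the units of the state.
- state(): the state, without advancing time (a new reading comes with each control period).
- grab_frame(name): name is "side" or "top" or "wrist"; returns the picture (400x640x3 uint8, red, green, blue); there is no depth.
- calibration(name): a dict with "intrinsics" (3x3 intrinsics, pixels), "dist_coeffs" ([k1, k2, p1, p2, k3] as OpenCV has them; the pictures are not rectified), "R" (3x3) and "t" (3): a world point X has camera coordinates R X + t; the wrist camera has in their place "mount" (4x4, takes a point from camera to tool coordinates, whose origin is the TCP and whose axes are the flange's). Camera axes: x right, y down, z forward; pixel columns grow to the right and rows downward; lengths in m; the calibration is good to about 2 mm. A picture is of the moment at which its call begins: read the wrist's pose just before it. calibration takes no time and is no camera call.
- sign_off(): hands the job in; it is judged then, once.
The state is a dict: "t": time; "joints": joint angles; "qd": joint speeds; "tau": joint torques, N m; "tool_pos": TCP position; "eef_rot": TCP orientation; "wrist_force": force on the tool from outside, world axes, zero at the start; "moment": the same for the moment, N m; "grip_width": finger opening in m; "gripper_force": force on a finger pad.
Only numpy, scipy, OpenCV 4.12 (cv2) and the standard library are available. Lean on these libraries where they do the work, as an engineer would, in place of code of your own. Each camera call takes 0.05 s, during which the arm holds its last target. There are 200 camera calls.

## Working session

There is one attempt and no reset: what is moved stays moved. The work goes in short steps, Python scripts to look and compute and a shell command to move; the robot and the scene stay as the last step left them, time stands still between calls to the robot, and variables do not carry over. Pictures are saved under pics/ and viewed, at most 11 in all, crops included, and the job is handed in when it is done.

```bash
mkdir -p pics; ls; python3 - <<'E'
from station import *
import cv2,numpy as np
s=state();print(s['t'],s['tool_pos'],s['eef_rot'],s['grip_width'])
for n in ["side","top"]:
    cv2.imwrite(f'pics/{n}0.png',grab_frame(n)[:,:,::-1])
for n in ["side","top","wrist"]: print(n,calibration(n))
E
```

```text
pics
0.0 [ 0.21638533 -0.61231117  0.23031985] [-1.79895739e+02  8.18536282e-03  1.94656197e+01] 0.08560534265565492
side {'intrinsics': array([[407.97885327,   0.        , 316.14815315],
       [  0.        , 407.97885327, 199.69302328],
       [  0.        ,   0.        ,   1.        ]]), 'dist_coeffs': array([-0.04190808,  0.        ,  0.        ,  0.        ,  0.        ]), 'R': array([[-0.66001685, -0.75108412, -0.0158243 ],
       [-0.58281086,  0.52521034, -0.62006902],
       [ 0.47403508, -0.40003343, -0.78438766]]), 't': array([0.36313802, 0.20301415, 1.33398631])}
top {'intrinsics': array([[466.53253174,   0.        , 315.06076778],
       [  0.        , 466.53253174, 208.05737854],
       [  0.        ,   0.        ,   1.        ]]), 'dist_coeffs': array([0.00527813, 0.        , 0.        , 0.        , 0.        ]), 'R': array([[-0.03320308, -0.99942024,  0.00753227],
       [-0.97579698,  0.03078657, -0.21650045],
       [ 0.21614304, -0.01453845, -0.97625346]]), 't': array([0.12933412, 0.42057591, 1.48616871])}
wrist {'intrinsics': array([[307.53678405,   0.        , 321.43733454],
       [  0.        , 307.53678405, 196.27233563],
       [  0.        ,   0.        ,   1.        ]]), 'dist_coeffs': array([-0.0344099,  0.       ,  0.       ,  0.       ,  0.       ]), 'mount': array([[-1.70001725e-04, -9.59057060e-01, -2.83212865e-01,
         7.30020511e-02],
       [ 9.99999978e-01, -1.98644604e-04,  7.24182806e-05,
         1.38722415e-04],
       [-1.25711971e-04, -2.83212847e-01,  9.59057072e-01,
        -1.43003754e-01],
       [ 0.00000000e+00,  0.00000000e+00,  0.00000000e+00,
         1.00000000e+00]])}
```

View pics/side0.png

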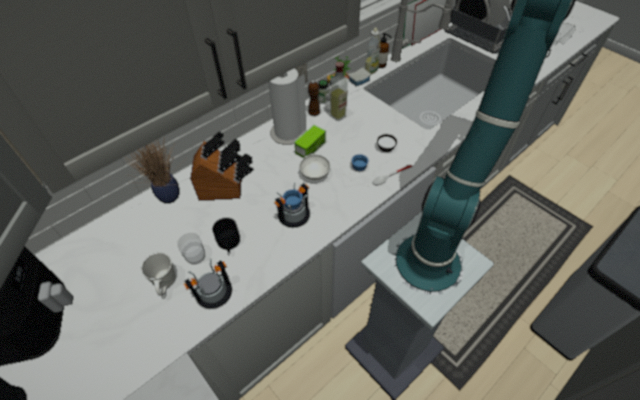

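View pics/top0.png

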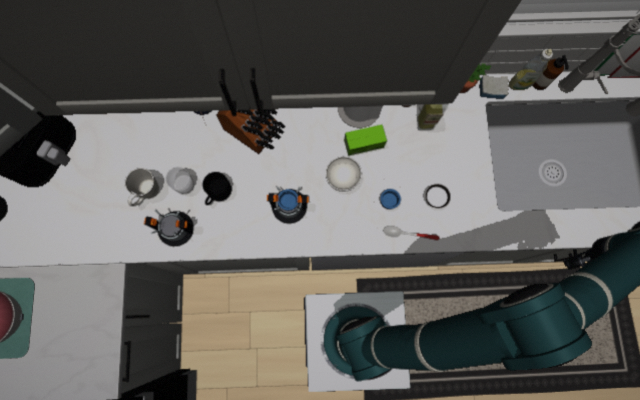

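Side and top views: two dispenser-like things, at top-view pixels (289,202) (blue pot inside) and (175,226) (grey, no blue pot). The base is at about (357,340), so (289,202) is nearest and also holds the blue pile pot. The pot to load is at (390,199), and the dark bowl with the white inside is at (437,196). I'll measure these and confirm in a crop.

```bash
cat > h.py <<'E'
from station import *
import cv2,numpy as np
from scipy.spatial.transform import Rotation as Ro
def cam(n,s=None):
    c=calibration(n)
    if n!='wrist': R=np.array(c['R']);t=np.array(c['t']);return c,R.T,-R.T@t
    M=np.array(c['mount']);Rt=Ro.from_euler('xyz',s['eef_rot'],degrees=True).as_matrix()
    return c,Rt@M[:3,:3],Rt@M[:3,3]+s['tool_pos']
def ray(n,uv,s=None):
    c,R,o=cam(n,s)
    p=cv2.undistortPoints(np.array([[uv]],float),c['intrinsics'],c['dist_coeffs'])[0,0]
    return o,R@np.array([p[0],p[1],1.])
def onplane(n,uv,z,s=None):
    o,d=ray(n,uv,s);return o+d*(z-o[2])/d[2]
def blobs(im,lo,hi,amin=20):
    h=cv2.cvtColor(im,cv2.COLOR_RGB2HSV);m=cv2.inRange(h,np.array(lo),np.array(hi))
    n,l,st,c=cv2.connectedComponentsWithStats(m)
    return [(c[i].round(1),st[i]) for i in range(1,n) if st[i,4]>=amin],l
E
python3 - <<'E'
from h import *
im=grab_frame('top')
for c,st in blobs(im,(100,110,60),(120,255,255))[0]: print(c,st,onplane('top',c,.04)[:2].round(4),onplane('top',c,.1)[:2].round(4))
print('orange')
for c,st in blobs(im,(3,150,120),(20,255,255),4)[0]: print(c,st,onplane('top',c,.115)[:2].round(4))
print('pix',onplane('top',(437,196),.03),onplane('top',(175,226),.1))
cv2.imwrite('pics/crop.png',cv2.resize(im[160:250,130:460,::-1],(792,216),interpolation=cv2.INTER_CUBIC))
E
```

```text
[389.6 198.7] [381 189  19  20 276] [ 0.4497 -0.1324] [ 0.4355 -0.1216]
[287.6 199.5] [278 190  20  20 322] [0.4576 0.2054] [0.4431 0.2027]
orange
[274.5 197.5] [274 195   2   6  12] [0.4472 0.243 ]
[267.  197.5] [267 196   1   4   4] [0.4479 0.2666]
[299.4 198.7] [298 196   4   6  19] [0.4408 0.1649]
[307. 199.] [307 197   1   5   5] [0.4391 0.141 ]
[151.9 221. ] [151 219   3   5  10] [0.384  0.6238]
[176.7 223. ] [176 221   3   5  10] [0.3753 0.547 ]
[185.4 223.6] [185 222   2   5   8] [0.3725 0.5201]
pix [ 0.45639486 -0.29330362  0.03      ] [0.36884966 0.55632131 0.1       ]
```

View pics/crop.png

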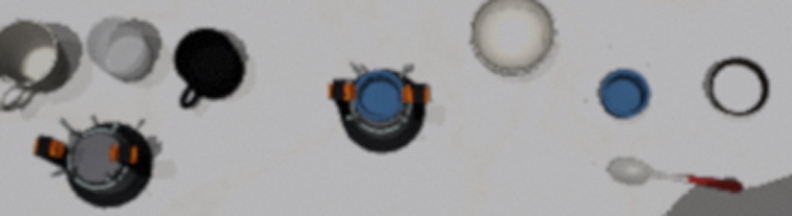

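The crop confirms it: the dispenser holding the blue pot (crop 380,95) is the nearest one, the loose blue pot is at crop (624,93), and the dark ring with the white inside at (738,87) is the bystander bowl. Next I move above the pot, then turn.

```bash
python3 -m pendant '[{"x":0.63,"y":-0.62},{"x":0.63,"y":-0.62},{"x":0.63,"y":-0.62},{"x":0.63,"y":-0.62},{"x":0.63,"y":-0.62},{"x":0.63,"y":-0.62},{"x":0.63,"y":-0.62},{"x":0.63,"y":-0.62},{"x":0.63,"y":-0.62},{"x":0.63,"y":-0.62},{}]'
python3 -m pendant '[{"rz":-1},{"rz":-1},{"rz":-1},{"rz":-1},{"rz":-1},{"rz":-1},{"rz":-1},{"rz":-1},{"rz":-1},{"rz":-1},{"rz":-1},{}]'
python3 - <<'E'
from h import *
s=state();im=grab_frame('wrist');cv2.imwrite('pics/w1.png',im[:,:,::-1])
print(s['t'],s['tool_pos'],s['eef_rot'],s['wrist_force'])
for c,st in blobs(im,(100,110,40),(120,255,255),100)[0]: print(c,st,onplane('wrist',c,.04,s).round(4))
E
```

```text
0.15 [ 0.21642395 -0.61245705  0.23052429] [-1.79919747e+02  6.51346622e-03  1.94640600e+01] [-0.30024621  0.42943524  0.27513842]invalid input at $[0]: expected keys x, y, z, rx, ry, rz, hand
invalid input at $[0]: expected keys x, y, z, rx, ry, rz, hand
```

View pics/w1.png

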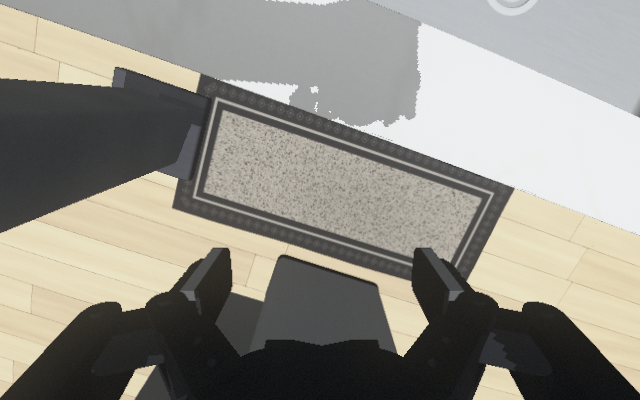

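The call was refused because every key is required, so the arm hasn't moved and the view is just floor and rug. I'll retype the rows in full.

```bash
python3 -m pendant '[{"x":0.63,"y":-0.62,"z":0,"rx":0,"ry":0,"rz":0,"hand":85},{"x":0.63,"y":-0.62,"z":0,"rx":0,"ry":0,"rz":0,"hand":85},{"x":0.63,"y":-0.62,"z":0,"rx":0,"ry":0,"rz":0,"hand":85},{"x":0.63,"y":-0.62,"z":0,"rx":0,"ry":0,"rz":0,"hand":85},{"x":0.63,"y":-0.62,"z":0,"rx":0,"ry":0,"rz":0,"hand":85},{"x":0.63,"y":-0.62,"z":0,"rx":0,"ry":0,"rz":0,"hand":85},{"x":0.63,"y":-0.62,"z":0,"rx":0,"ry":0,"rz":0,"hand":85},{"x":0.63,"y":-0.62,"z":0,"rx":0,"ry":0,"rz":0,"hand":85},{"x":0.63,"y":-0.62,"z":0,"rx":0,"ry":0,"rz":0,"hand":85},{"x":0.63,"y":-0.62,"z":0,"rx":0,"ry":0,"rz":0,"hand":85},{"x":0,"y":0,"z":0,"rx":0,"ry":0,"rz":0,"hand":85}]'
python3 -m pendant '[{"x":0,"y":0,"z":0,"rx":0,"ry":0,"rz":-1,"hand":85},{"x":0,"y":0,"z":0,"rx":0,"ry":0,"rz":-1,"hand":85},{"x":0,"y":0,"z":0,"rx":0,"ry":0,"rz":-1,"hand":85},{"x":0,"y":0,"z":0,"rx":0,"ry":0,"rz":-1,"hand":85},{"x":0,"y":0,"z":0,"rx":0,"ry":0,"rz":-1,"hand":85},{"x":0,"y":0,"z":0,"rx":0,"ry":0,"rz":-1,"hand":85},{"x":0,"y":0,"z":0,"rx":0,"ry":0,"rz":-1,"hand":85},{"x":0,"y":0,"z":0,"rx":0,"ry":0,"rz":-1,"hand":85},{"x":0,"y":0,"z":0,"rx":0,"ry":0,"rz":-1,"hand":85},{"x":0,"y":0,"z":0,"rx":0,"ry":0,"rz":-1,"hand":85},{"x":0,"y":0,"z":0,"rx":0,"ry":0,"rz":-1,"hand":85},{"x":0,"y":0,"z":0,"rx":0,"ry":0,"rz":0,"hand":85}]'
python3 - <<'E'
from h import *
s=state();im=grab_frame('wrist');cv2.imwrite('pics/w2.png',im[:,:,::-1])
print(s['t'],s['tool_pos'],s['eef_rot'],s['wrist_force'])
for c,st in blobs(im,(100,110,40),(120,255,255),100)[0]: print(c,st,onplane('wrist',c,.04,s).round(4))
E
```

```text
t: 1.58
tool_pos: [0.4505, -0.132, 0.2315]
eef_rot: [-180.0, -0.1, 19.9]
wrist_force: [-0.9, 0.8, 0.1]
grip_width: 0.085
gripper_force: 0.0
t: 3.08
tool_pos: [0.4485, -0.1372, 0.2311]
eef_rot: [-180.0, 0.0, 85.3]
wrist_force: [0.4, 0.1, 0.4]
grip_width: 0.0848
gripper_force: 0.0
3.075 [ 0.44854403 -0.13717115  0.23114378] [-1.79976197e+02  1.85822523e-02  8.53132564e+01] [0.41904822 0.07539975 0.3846005 ]
```

View pics/w2.png

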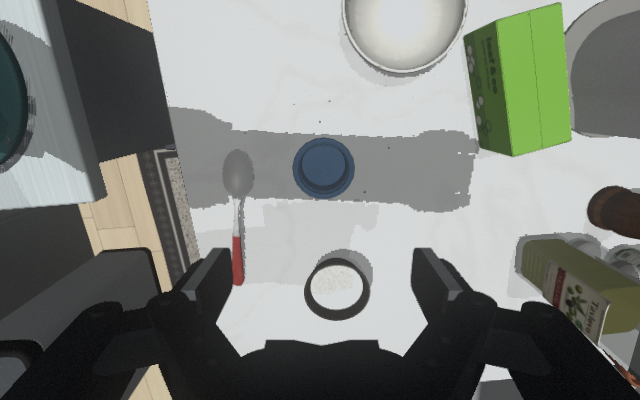

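The wrist view shows the blue pot at (323,167) in shadow, the dark bowl at (337,288) behind it and the spoon at (238,210). The colour mask missed the shaded pot, so I'll widen it and fit the lip.

```bash
cat >> h.py <<'E'
def lip(n,s,z,lo=(98,70,25),hi=(125,255,255),amin=60,box=None):
    im=grab_frame(n)
    h=cv2.cvtColor(im,cv2.COLOR_RGB2HSV);m=cv2.inRange(h,np.array(lo),np.array(hi))
    out=[]
    for k in cv2.findContours(m,cv2.RETR_EXTERNAL,cv2.CHAIN_APPROX_NONE)[0]:
        if cv2.contourArea(k)<amin: continue
        hull=cv2.convexHull(k)[:,0].astype(float)
        P=np.array([onplane(n,u,z,s)[:2] for u in hull])
        c,r=cv2.minEnclosingCircle((P*1000).astype(np.float32))
        out.append((k[:,0].mean(0).round(),np.round(c,1),round(2*r,1)))
    return im,out
E
python3 - <<'E'
from h import *
s=state();print(*lip('wrist',s,.04,amin=500)[1],sep='\n')
print(*lip('top',s,.04)[1],sep='\n')
im=grab_frame('wrist');print(cv2.cvtColor(im,cv2.COLOR_RGB2HSV)[[167,145,185,167],[323,323,323,350]])
E
```

```text
(array([323., 168.]), array([ 451.8, -132. ]), 68.0)
(array([390., 199.]), array([ 449.6, -133.9]), 69.3)
(array([288., 199.]), array([459. , 205.4]), 74.6)
[[105  94 103]
 [105  83  95]
 [105  90  96]
 [105  89 100]]
```

```bash
python3 -m pendant '[{"x":0.08,"y":0.035,"z":0.6,"rx":0,"ry":0,"rz":-0.1,"hand":85},{"x":0,"y":0,"z":0.8,"rx":0,"ry":0,"rz":0,"hand":85},{"x":0,"y":0,"z":0.8,"rx":0,"ry":0,"rz":0,"hand":85},{"x":0,"y":0,"z":0.6,"rx":0,"ry":0,"rz":0,"hand":85},{"x":0,"y":0,"z":0.4,"rx":0,"ry":0,"rz":0,"hand":85},{"x":0,"y":0,"z":0.3,"rx":0,"ry":0,"rz":0,"hand":85},{"x":0,"y":0,"z":0.18,"rx":0,"ry":0,"rz":0,"hand":85},{"x":0,"y":0,"z":0,"rx":0,"ry":0,"rz":0,"hand":85},{"x":0,"y":0,"z":0,"rx":0,"ry":0,"rz":0,"hand":85}]'
python3 - <<'E'
from h import *
s=state();print(s['tool_pos'].round(4));im,o=lip('wrist',s,.04,amin=500);print(o);cv2.imwrite('pics/w3.png',im[:,:,::-1])
E
```

```text
t: 4.4
tool_pos: [0.452, -0.1316, 0.0111]
eef_rot: [179.9, 0.0, 86.1]
wrist_force: [0.2, 0.0, 0.1]
grip_width: 0.0847
gripper_force: 0.0
[ 0.452  -0.1316  0.0111]
[(array([319., 274.]), array([ 451.7, -131.7]), 71.3)]
```

View pics/w3.png

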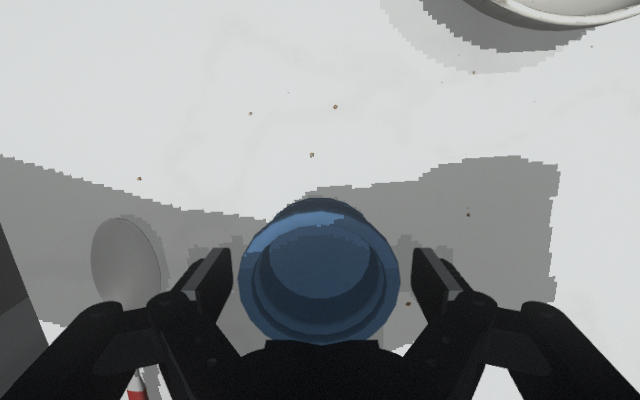

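The pot is centred between the pads, lip centre about (319,274) and within 0.5 mm of the TCP. Closing and lifting.

```bash
python3 -m pendant '[{"x":0,"y":0,"z":0,"rx":0,"ry":0,"rz":0,"hand":55},{"x":0,"y":0,"z":0,"rx":0,"ry":0,"rz":0,"hand":55},{"x":0,"y":0,"z":0,"rx":0,"ry":0,"rz":0,"hand":55},{"x":0,"y":0,"z":0,"rx":0,"ry":0,"rz":0,"hand":55},{"x":0,"y":0,"z":0,"rx":0,"ry":0,"rz":0,"hand":55}]'
python3 -m pendant '[{"x":0,"y":0,"z":-0.2,"rx":0,"ry":0,"rz":0,"hand":55},{"x":0,"y":0,"z":-0.5,"rx":0,"ry":0,"rz":0,"hand":55},{"x":0,"y":0,"z":-0.8,"rx":0,"ry":0,"rz":0,"hand":55},{"x":0,"y":0,"z":-0.8,"rx":0,"ry":0,"rz":0,"hand":55},{"x":0,"y":0,"z":-0.8,"rx":0,"ry":0,"rz":0,"hand":55},{"x":0,"y":0,"z":-0.4,"rx":0,"ry":0,"rz":0,"hand":55},{"x":0,"y":0,"z":0,"rx":0,"ry":0,"rz":0,"hand":55}]'
python3 - <<'E'
from h import *
s=state();z=s['tool_pos'][2]
im,o=lip('wrist',s,.042-.011+z,amin=500);print(o,s['tool_pos'])
im,o=lip('top',s,.104);print(o)
E
```

```text
t: 5.08
tool_pos: [0.452, -0.1318, 0.012]
eef_rot: [179.9, 0.1, 86.1]
wrist_force: [-2.4, -0.1, 14.1]
grip_width: 0.0662
gripper_force: 62.9
t: 5.95
tool_pos: [0.4524, -0.1319, 0.2226]
eef_rot: [179.7, 0.1, 86.0]
wrist_force: [0.4, 0.2, -1.9]
grip_width: 0.0665
gripper_force: 67.3
[(array([321., 275.]), array([ 453.6, -128.7]), 71.3)] [ 0.45244365 -0.13191218  0.22257138]
[(array([288., 199.]), array([443.5, 202.4]), 71.5), (array([395., 182.]), array([ 488.9, -146.7]), 66.7)]
```

```bash
python3 -m pendant '[{"x":0.4,"y":-0.07,"z":0,"rx":0,"ry":0,"rz":0,"hand":55},{"x":0.7,"y":-0.07,"z":0,"rx":0,"ry":0,"rz":0,"hand":55},{"x":0.8,"y":-0.07,"z":0,"rx":0,"ry":0,"rz":0,"hand":55},{"x":0.8,"y":-0.07,"z":0,"rx":0,"ry":0,"rz":0,"hand":55},{"x":0.7,"y":-0.07,"z":0,"rx":0,"ry":0,"rz":0,"hand":55},{"x":0.4,"y":-0.04,"z":0,"rx":0,"ry":0,"rz":0,"hand":55},{"x":0,"y":0,"z":0,"rx":0,"ry":0,"rz":0,"hand":55},{"x":0,"y":0,"z":0,"rx":0,"ry":0,"rz":0,"hand":55}]'
python3 - <<'E'
from h import *
s=state();print(s['t'],s['tool_pos'].round(4),s['eef_rot'].round(2))
im,o=lip('wrist',s,.104,amin=500);print(o)
cv2.imwrite('pics/w4.png',im[:,:,::-1])
for c,st in blobs(im,(3,150,80),(20,255,255),10)[0]: print(c,st,onplane('wrist',c,.115,s)[:2].round(4))
im=grab_frame('side');cv2.imwrite('pics/s4.png',cv2.resize(im[120:260,200:400,::-1],(800,560),interpolation=cv2.INTER_CUBIC))
E
```

```text
t: 7.05
tool_pos: [0.4432, 0.0965, 0.2194]
eef_rot: [-179.9, 0.0, 86.0]
wrist_force: [-0.1, -0.7, -0.6]
grip_width: 0.0664
gripper_force: 67.3
7.05 [0.4432 0.0965 0.2194] [-1.7987e+02  4.0000e-02  8.6020e+01]
[(array([322., 275.]), array([436.7,   8.5]), 163.7), (array([313.,  56.]), array([445., 205.]), 68.3)]
[313.1  11. ] [301  10  25   2  26] [0.4476 0.2347]
[312.7 107.8] [300 100  26  17 397] [0.4421 0.1674]
[314.5 142.3] [301 141  24   3  52] [0.4415 0.1408]
```

View pics/w4.png

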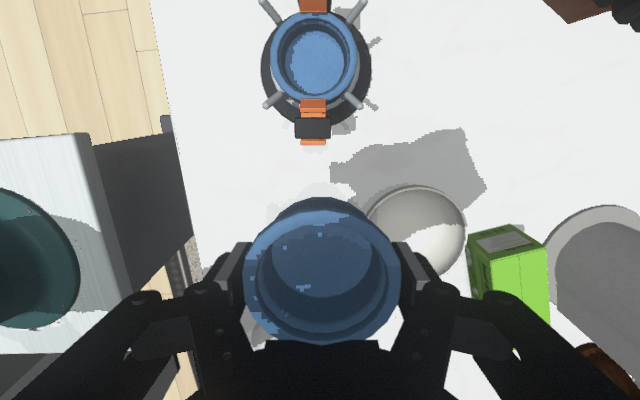

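View pics/s4.png

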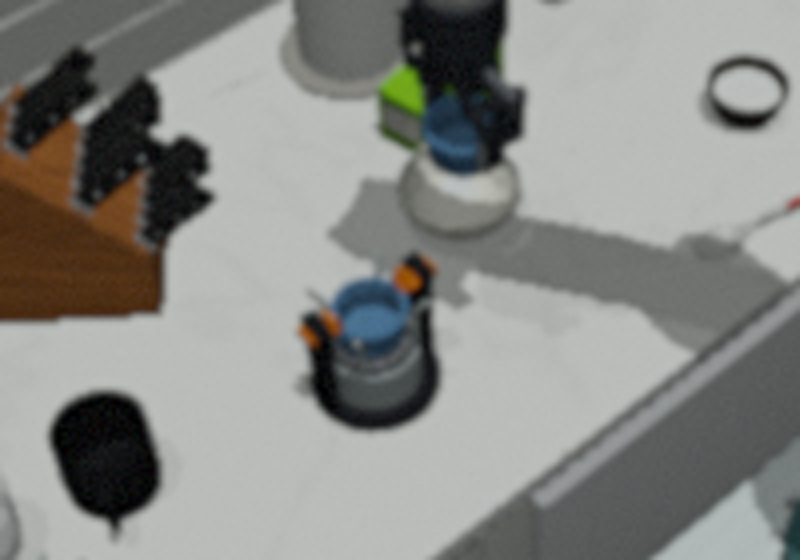

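Wrist view: pile pot lip at (313,58), catches at (313,5) and (313,105). The held pot is at (322,270), between the pads. The side view shows it held upright above the pale bowl. Now I check how the held pot sits compared with before the grasp.

```bash
python3 - <<'E'
from h import *
s=state()
for f in ['w3','w4']:
    im=cv2.imread(f'pics/{f}.png');h=cv2.cvtColor(im,cv2.COLOR_BGR2HSV)
    m=cv2.inRange(h,np.array((98,70,25)),np.array((125,255,255)));m[:180]=0
    m=cv2.morphologyEx(m,cv2.MORPH_CLOSE,np.ones((5,5)))
    k=max(cv2.findContours(m,cv2.RETR_EXTERNAL,cv2.CHAIN_APPROX_NONE)[0],key=cv2.contourArea)[:,0]
    print(f,k.min(0),k.max(0))
    # lower/side edge is the lip: fit circle on plane TCP+31mm, in tool coords
    q=k[(k[:,1]>262)&(k[:,1]<338)]
    for dz in (.029,.031,.033):
        P=np.array([onplane('wrist',u.astype(float),s['tool_pos'][2]+dz,s)[:2] for u in q])-s['tool_pos'][:2]
        A=np.c_[2*P,np.ones(len(P))];x=np.linalg.lstsq(A,(P**2).sum(1),rcond=None)[0]
        print(dz,(x[:2]*1000).round(1),'D',round(2000*np.sqrt(x[2]+x[:2]@x[:2]),1))
E
```

```text
w3 [238 199] [399 345]
0.029 [-0.5 -1.5] D 68.0
0.031 [-0.3 -0.2] D 66.8
0.033 [-0.2  1. ] D 65.6
w4 [242 198] [401 356]
0.029 [ 0.8 -0.9] D 67.4
0.031 [0.9 0.4] D 66.3
0.033 [0.9 1.7] D 65.1
```

```bash
python3 -m pendant '[{"x":0.4,"y":-0.03,"z":0,"rx":0,"ry":0,"rz":0,"hand":55},{"x":0.6,"y":-0.04,"z":0,"rx":0,"ry":0,"rz":0,"hand":55},{"x":0.5,"y":-0.03,"z":0,"rx":0,"ry":0,"rz":0.1,"hand":55},{"x":0.3,"y":-0.01,"z":0.2,"rx":0,"ry":0,"rz":0,"hand":55},{"x":0,"y":0,"z":0.4,"rx":0,"ry":0,"rz":0,"hand":55},{"x":0,"y":0,"z":0.4,"rx":0,"ry":0,"rz":0,"hand":55},{"x":0,"y":0,"z":0.3,"rx":0,"ry":0,"rz":0,"hand":55},{"x":0,"y":0,"z":0,"rx":0,"ry":0,"rz":0,"hand":55},{"x":0,"y":0,"z":0,"rx":0,"ry":0,"rz":0,"hand":55}]'
python3 - <<'E'
from h import *
s=state();print(s['tool_pos'].round(4),s['eef_rot'].round(2))
a=grab_frame('wrist');b=grab_frame('side')
for c,st in blobs(a,(3,150,80),(20,255,255),10)[0]: print(c,st,onplane('wrist',c,.115,s)[:2].round(4))
v=np.vstack([cv2.resize(a[140:400,160:480],(480,390)),np.zeros((0,480,3),np.uint8)])
w=cv2.resize(b[160:230,260:320],(320,373),interpolation=cv2.INTER_CUBIC)
w=np.vstack([w,np.zeros((17,320,3),np.uint8)])
cv2.imwrite('pics/p5.png',np.hstack([v,w])[:,:,::-1])
E
```

```text
t: 8.28
tool_pos: [0.4454, 0.2058, 0.1431]
eef_rot: [179.9, -0.0, 85.4]
wrist_force: [0.1, -0.5, -1.3]
grip_width: 0.0665
gripper_force: 67.4
[0.4454 0.2058 0.1431] [ 1.7995e+02 -3.0000e-02  8.5440e+01]
[631.3   5.6] [629   4   6   4  10] [0.6151 0.3167]
[629.8  30.5] [616  16  24  28 236] [0.6161 0.3048]
[319.6 124.6] [301 120  36  11 324] [0.4503 0.2681]
[318.7 170.5] [301 161  36  20 669] [0.4477 0.2428]
```

View pics/p5.png

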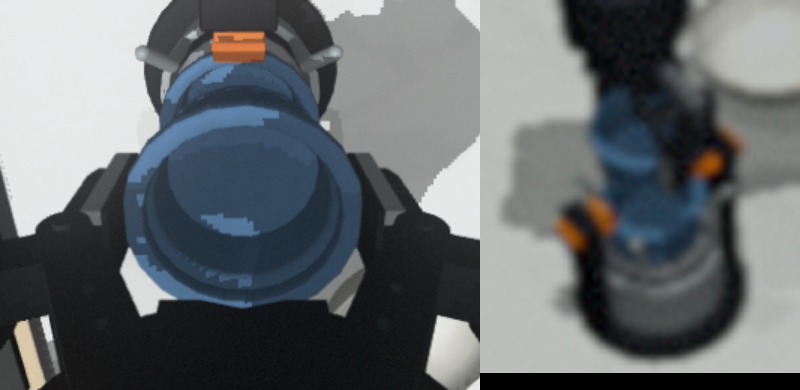

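Left: the pot is above the pile, catch at crop (238,47) centred on it. The side crop shows it upright between the catches. I trim about 1.4 mm, lower gently and watch the force.

```bash
python3 -m pendant '[{"x":-0.023,"y":-0.022,"z":0.1,"rx":0,"ry":0,"rz":0,"hand":55},{"x":0,"y":0,"z":0.2,"rx":0,"ry":0,"rz":0,"hand":55},{"x":0,"y":0,"z":0.1,"rx":0,"ry":0,"rz":0,"hand":55},{"x":0,"y":0,"z":0.1,"rx":0,"ry":0,"rz":0,"hand":55},{"x":0,"y":0,"z":0,"rx":0,"ry":0,"rz":0,"hand":55},{"x":0,"y":0,"z":0,"rx":0,"ry":0,"rz":0,"hand":55}]'
python3 -m pendant '[{"x":0,"y":0,"z":0.05,"rx":0,"ry":0,"rz":0,"hand":55},{"x":0,"y":0,"z":0.05,"rx":0,"ry":0,"rz":0,"hand":55},{"x":0,"y":0,"z":0,"rx":0,"ry":0,"rz":0,"hand":55},{"x":0,"y":0,"z":0,"rx":0,"ry":0,"rz":0,"hand":55}]'
```

```text
t: 9.12
tool_pos: [0.4434, 0.2048, 0.1127]
eef_rot: [180.0, -0.0, 85.5]
wrist_force: [-1.2, 0.3, 2.0]
grip_width: 0.0669
gripper_force: 67.5
t: 9.62
tool_pos: [0.4437, 0.2046, 0.1066]
eef_rot: [180.0, -0.0, 85.5]
wrist_force: [-0.2, 1.0, 2.4]
grip_width: 0.0663
gripper_force: 67.8
```

```bash
python3 -m pendant '[{"x":0,"y":0,"z":0.1,"rx":0,"ry":0,"rz":0,"hand":55},{"x":0,"y":0,"z":0.1,"rx":0,"ry":0,"rz":0,"hand":55},{"x":0,"y":0,"z":0.1,"rx":0,"ry":0,"rz":0,"hand":55},{"x":0,"y":0,"z":0,"rx":0,"ry":0,"rz":0,"hand":55}]'
python3 -m pendant '[{"x":0,"y":0,"z":0.1,"rx":0,"ry":0,"rz":0,"hand":55},{"x":0,"y":0,"z":0.1,"rx":0,"ry":0,"rz":0,"hand":55},{"x":0,"y":0,"z":0,"rx":0,"ry":0,"rz":0,"hand":55}]'
python3 -m pendant '[{"x":0,"y":0,"z":0.06,"rx":0,"ry":0,"rz":0,"hand":55},{"x":0,"y":0,"z":0.06,"rx":0,"ry":0,"rz":0,"hand":55},{"x":0,"y":0,"z":0,"rx":0,"ry":0,"rz":0,"hand":55},{"x":0,"y":0,"z":0,"rx":0,"ry":0,"rz":0,"hand":55}]'
```

```text
t: 10.12
tool_pos: [0.4437, 0.2046, 0.0882]
eef_rot: [180.0, -0.0, 85.5]
wrist_force: [0.7, 0.7, 5.4]
grip_width: 0.0665
gripper_force: 67.9
t: 10.5
tool_pos: [0.4438, 0.2046, 0.0762]
eef_rot: [180.0, -0.0, 85.5]
wrist_force: [0.1, 0.5, 6.0]
grip_width: 0.0666
gripper_force: 68.0
t: 11.0
tool_pos: [0.4438, 0.2046, 0.0693]
eef_rot: [180.0, -0.0, 85.5]
wrist_force: [-0.7, -0.3, 8.0]
grip_width: 0.0664
gripper_force: 68.0
```

```bash
python3 - <<'E'
from h import *
s=state();a=grab_frame('wrist')
for c,st in blobs(a,(3,150,80),(20,255,255),30)[0]: print(c,st,[(onplane('wrist',(c[0],y),.115,s)[1]).round(4) for y in (st[1],st[1]+st[3])])
cv2.imwrite('pics/p6.png',cv2.resize(a[120:400,160:480,::-1],(640,560)))
E
```

```text
[322.4 135.4] [ 290  127   64   19 1106] [np.float64(0.2703), np.float64(0.2644)]
[322.1 211.8] [ 291  198   63   28 1633] [np.float64(0.2474), np.float64(0.2375)]
```

View pics/p6.png

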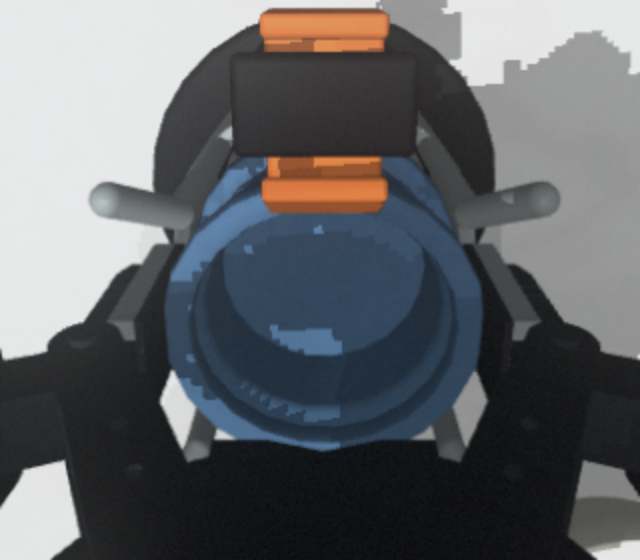

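The far catch nose, crop (325,195), lies over the rim, so it has snapped in. Now I release and rise.

```bash
python3 -m pendant '[{"x":0,"y":0,"z":0,"rx":0,"ry":0,"rz":0,"hand":85},{"x":0,"y":0,"z":0,"rx":0,"ry":0,"rz":0,"hand":85},{"x":0,"y":0,"z":0,"rx":0,"ry":0,"rz":0,"hand":85},{"x":0,"y":0,"z":0,"rx":0,"ry":0,"rz":0,"hand":85}]'
python3 -m pendant '[{"x":0,"y":0,"z":-0.2,"rx":0,"ry":0,"rz":0,"hand":85},{"x":0,"y":0,"z":-0.5,"rx":0,"ry":0,"rz":0,"hand":85},{"x":0,"y":0,"z":-0.8,"rx":0,"ry":0,"rz":0,"hand":85},{"x":0,"y":0,"z":-0.8,"rx":0,"ry":0,"rz":0,"hand":85},{"x":-0.5,"y":0,"z":-0.3,"rx":0,"ry":0,"rz":0,"hand":85},{"x":-0.8,"y":0,"z":0,"rx":0,"ry":0,"rz":0,"hand":85},{"x":-0.4,"y":0,"z":0,"rx":0,"ry":0,"rz":0,"hand":85},{"x":0,"y":0,"z":0,"rx":0,"ry":0,"rz":0,"hand":85},{"x":0,"y":0,"z":0,"rx":0,"ry":0,"rz":0,"hand":85}]'
python3 - <<'E'
from h import *
s=state();a,o=lip('wrist',s,.107,amin=500);print(s['tool_pos'],o)
for c,st in blobs(a,(3,150,80),(20,255,255),30)[0]: print(c,st,onplane('wrist',c,.115,s)[:2].round(4))
cv2.imwrite('pics/p7.png',cv2.resize(a[0:250,160:480,::-1],(768,600)))
E
```

```text
t: 11.55
tool_pos: [0.4432, 0.2043, 0.069]
eef_rot: [-180.0, 0.0, 85.5]
wrist_force: [-0.8, 0.3, -0.2]
grip_width: 0.0851
gripper_force: 0.0
t: 12.68
tool_pos: [0.4355, 0.1038, 0.2258]
eef_rot: [179.9, -0.0, 85.5]
wrist_force: [-0.8, 0.5, 0.8]
grip_width: 0.0848
gripper_force: 0.0
[0.43548334 0.10380999 0.22583036] [(array([322.,  68.]), array([444.6, 204. ]), 68.3)]
[322.4  12.7] [309   3  27  22 382] [0.4481 0.2422]
[321.6 116.3] [310 108  25  18 415] [0.4417 0.1677]
[321.9 149.5] [311 148  23   4  91] [0.4399 0.1412]
```

View pics/p7.png

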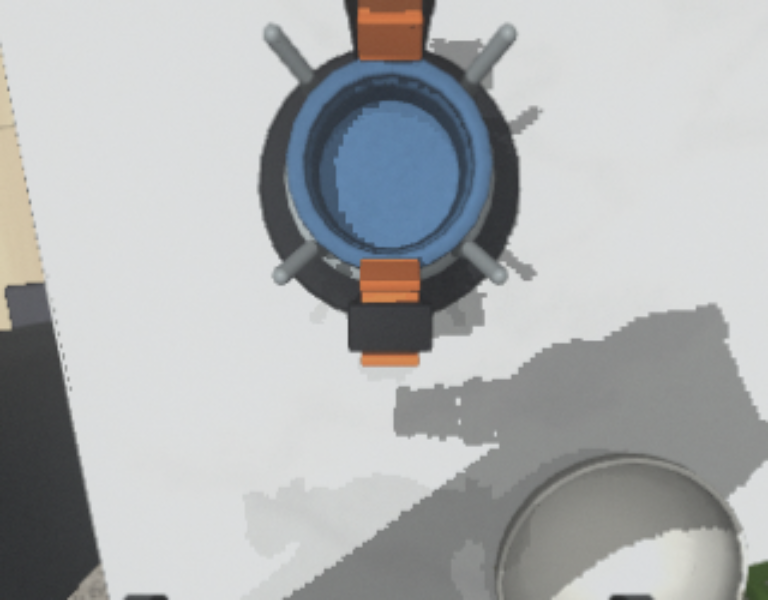

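The pot sits level at crop (390,165). Its lip measures 68.3 mm on the 107 mm plane, which is the held height, and both catches are over it. Handing in.

```bash
python3 -c "
from station import *
print(sign_off())"
```

```text
the job is handed in; nothing more can be done
None
```

The blue pot is loaded in the dispenser nearest the robot's base, upright on the pile pot and held under both orange catches after release; I never reached for the dark bowl, and the job was handed in at about 13 s.

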